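Set out the soldering place round the charcoal block

ROBOT

A 7-joint arm with a two-finger parallel gripper is mounted at the origin on a cart in front of the work surface, level with it; the furniture and walls round the work are solid. World frame = base frame: x ahead of the robot, y to its left, z up, the work surface at z = 0. Lengths are in m, angles in degrees, forces in N, time in s.
With the tool pointing down it reaches from about 0.425 to 0.875 m from the base axis. Payload 4.7 kg.
Tool frame: the origin (TCP) lies between the finger pads; the fingertips stand 19 mm ahead of it and the grasp point (between the pads) is the TCP; x points along the fingers, z is the direction in which the jaws open and shut, and the axes are right-handed (so a half turn about x gives the same grasp; the last joint's range is limited). The gripper opens to 87 mm and grips with 3 to 60 N. Pads are 19 mm wide; open, the fingers measure 117 mm over their backs; the gripper's body (75 mm by 190 mm) begins 51 mm behind the grasp point.
Start: joints at [68.531, 18.392, -4.016, 83.108, 1.295, 78.541, -3.26], TCP at [0.246, -0.602, 0.206] pointing down, gripper open.
Joint ranges: [-163.93, 163.93], [-17.29, 119.83], [-79.2, 71.16], [3.27, 140.29], [-89.18, 269.18], [5.43, 117.66], [-154.24, 154.24]. Speed limits (degrees/s): [147.25, 147.25, 180, 180, 180, 180, 180].

INTERFACE

Orientations are given as [roll, pitch, yaw] about the fixed x, y, z axes, in that order (R = Rz(yaw) Ry(pitch) Rx(roll)).
In Python, from cell import monitor, read_camera, camera_model, env, regions_of gives the robot as it stands. The module is installed in compiled form; this text tells all that it offers.
- The arm moves only by the tool step_arm, never from a script. Its argument "deltas" is a list of rows, each a list of 5 numbers: the gripper's target within -1 to 1 (fully open at 1, half-way at 0, shut at -1), then the shift along the tool's x, y, z in m, then the turn about the tool's x in degrees. A call has 1 to 12 rows; each row is the pose to reach, as a shift and turn from the pose commanded when the call began, along the tool's axes at that moment; what a row does not reach only later rows make up. A row lasts 1/8 s, in which the tool goes at most 62.5 mm and 10.7 degrees, less where a joint would pass 70% of its speed; a pose out of reach is approached as far as the arm can. A call with a gripper value outside its range is refused whole. The fingers move at their own pace and stop on an object; "newtons" is the grip in N (left out, the last holds). Time passes only in rows, so rows that repeat a pose let the fingers close. It gives the time, the measured TCP pose, the force and the opening at its end, in the units of the state.
- monitor.get_obs(): the state, without advancing time (a new reading comes with each control period).
- read_camera(name): name is "scene" or "top" or "wrist"; returns (picture, depth): 400x640x3 uint8, red, green, blue; 400x640 float32, m along the optical axis (not along the pixel's ray), 0 where there is no reading.
- camera_model(name): a dict with "fx", "fy", "cx", "cy" (pixels), "xyz" and "attitude" of the camera in the world. Camera axes: x right, y down, z forward; pixel columns grow to the right and rows downward; lengths in m; the calibration is good to about 2 mm. A picture is of the moment at which its call begins: read the wrist's pose just before it. camera_model takes no time and is no camera call; for the wrist camera it gives the pose at the moment of the call.
- env.sign_off(): hands the job in, once; it reports no verdict.
Trained networks look in the newest picture that a camera, given by its name, has taken for a name from the list of things; names that differ only in an ending like _2 or _b are one class to them, and where a whole thing is asked for, a point or a joint stands for the part that bears it (a point fixed in the world has none). Each returns a list of dicts, best first, with "p" (0 to 1); they miss things now and then, are a little off and sometimes report something else, mostly with a low value. They report only what shows in the picture. A call takes as long as a camera call. They do not tell look-alikes from the thing itself.
- regions_of(camera, thing): "pixels" (400x640 bool, what is visible of it) and "pixel" ([column, row] in pixels, amid what is visible of it).
The state is a dict: "time_s": time; "qpos": joint angles; "joint_velocities": joint speeds; "effort": joint torques, N m; "tool_pos": TCP position; "tool_rot": TCP orientation; "force": force on the tool from outside, world axes, zero at the start; "wrist_torque": the same for the moment, N m; "grip_width": finger opening in m.
Only numpy, scipy, OpenCV 4.12 (cv2) and the standard library are available. Lean on these libraries where they do the work, as an engineer would, in place of code of your own. Each camera call takes 0.05 s, during which the arm holds its last target. There are 200 camera calls.

TASK

Set out the soldering place round the black charcoal block, each thing upright and with a gap of about 3 cm to the block: the solder tin squarely behind the middle of its long back side (the side away from the robot), the borax cone squarely in front of the middle of its long front side, and the flux bottle between the block and the white borax dish, in line with the block's length off its end. Then put the spool of green wire on top of the solder tin, in the middle. Leave the block, the dish, the felt stick and the orange ring clamp where they are.

Things in the scene. Friction and masses are not known exactly. Their poses are not given: they have to be found in the camera images.
- tin_c (a point): Solder tin: low round tin, white-grey sides and a yellow-gold lid (lid fixed), 57 mm across, 28 mm high, about 60 g. To be moved. Origin at its centre, half-way up; z up. 
- bottle_c (a point): Flux bottle: upright white soft bottle with a nozzle on top, body 41 mm across up to 75 mm above the bench, 94 mm high over the nozzle, about 85 g. Grasp round the body. To be moved. Origin at its centre, half-way up; z up. 
- spool_c (a point): Spool of binding wire standing on end: green winding between wooden flanges, 44 mm across, 34 mm high, about 50 g. To be moved. Origin at its centre, half-way up; z up. 
- cone_c (a point): Borax cone: plain white upright cone with a rounded top, 29 mm across at the foot and only slightly narrower half-way up, 41 mm high, about 30 g. To be moved. Origin at its centre, half-way up; z up. 
- block_c (a point): Charcoal soldering block: black rectangular block lying flat, 62 mm (its own x) by 117 mm (its own y) by 30 mm high, about 350 g, loose. Stays where it is. Origin at its centre, half-way up. Its own +x axis points squarely off its back long side, away from the robot (yaw within 0.15 rad of the world's x); -x is its front, towards the robot; y runs along its length, its ends lie at y = -0.058 and +0.058.
- dish_c (a point): Borax dish: round white open dish, 72 mm across, 18 mm high, about 300 g, loose. It stands off one end of the block, at some starts to the left of it and at others to the right. Stays where it is. Origin at its centre, half-way up.
- felt_c (a point): Cream felt stick lying on the bench near the front edge, 17 x 105 x 12 mm, its length along its own y. A bystander: stays where it is. Origin at its centre.
- clamp_c (a point): Ring clamp: orange wooden barrel lying to the right, 26 x 118 x 26 mm, its length along its own y. A bystander: stays where it is. Origin at its centre.
Things that resemble listed ones, but are neither listed nor needed, are in the scene too. Leave any blue or purple look-alike of the part that bears spool_c alone.

How it is judged (in metres and radians):
At the end, for the whole second after the job is handed in: In the block's axes, within 15 mm in x and in y: tin +89.5 mm in x, cone -75.5 mm in x, bottle 109 mm along y towards the dish (30 mm gaps). Tin, cone, bottle on the bench, spool on the tin's lid with axes within 12 mm. All upright within 0.15 rad, released, at rest (x of tin_c in the frame of block_c between 0.0745 and 0.1045 m and y of tin_c in the frame of block_c between -0.015 and 0.015 m and x of cone_c in the frame of block_c between -0.0905 and -0.0605 m and y of cone_c in the frame of block_c between -0.015 and 0.015 m and x of bottle_c in the frame of block_c between -0.015 and 0.015 m and ((y of dish_c in the frame of block_c above 0 m and y of bottle_c in the frame of block_c between 0.094 and 0.124 m) or (y of dish_c in the frame of block_c below 0 m and y of bottle_c in the frame of block_c between -0.124 and -0.094 m)) and horizontal distance between spool_c and tin_c below 0.012 m and z of spool_c in the frame of tin_c between 0.026 and 0.036 m and height (world z) of tin_c below 0.02 m and height (world z) of cone_c below 0.027 m and height (world z) of bottle_c below 0.053 m and angle between each of tin_c, cone_c, bottle_c, spool_c's own z axis and vertical below 0.15 rad and linear speed of each of tin, cone, bottle, spool below 0.02 m/s); the robot touches nothing.
It fails at once if the charcoal block is shifted more than 20 mm (distance of block_c from where it was at the start of the episode above 0.02 m).
It fails at once if the borax dish is shifted more than 20 mm (distance of dish_c from where it was at the start of the episode above 0.02 m).
It fails at once if the felt stick is shifted more than 20 mm (distance of felt_c from where it was at the start of the episode above 0.02 m).
It fails at once if the ring clamp is shifted more than 20 mm (distance of clamp_c from where it was at the start of the episode above 0.02 m).
It also fails if it takes over 96 s, if anything falls off the work surface, if the arm or the gripper's body presses on something with over 40 N, if the wrist force passes 120 N, or if a joint passes its speed limit or range.

## Working session

There is one attempt and no reset: what is moved stays moved. The work goes in short steps, Python scripts to look and compute and a tool call to move; the robot and the scene stay as the last step left them, time stands still between calls to the robot, and variables do not carry over. Pictures are saved under pics/ and viewed, about 12 in all and at most 16, crops included, and the job is handed in when it is done.

Besides the shell and the picture viewer there is one more tool, called in YAML: its name, and indented under it one key for each argument. step_arm: Moves the arm, as the interface text tells. Its arguments: {"type":"object","properties":{"deltas":{"type":"array"},"newtons":{"type":"number"}},"required":["deltas"]}

```bash
mkdir -p pics; ls
cat > h.py <<'E'
import numpy as np, cv2
from scipy.spatial.transform import Rotation as R
from cell import monitor, read_camera, camera_model, env, regions_of
def rot(a): 
    a=np.array(a,float)
    return a if a.shape==(3,3) else R.from_euler('xyz',a,degrees=True).as_matrix()
def cloud(d,m):
    v,u=np.mgrid[0:400,0:640]
    P=np.stack([(u-m['cx'])/m['fx']*d,(v-m['cy'])/m['fy']*d,d],-1)
    return P@rot(m['attitude']).T+np.array(m['xyz'])
def save(n,im,scale=1): cv2.imwrite('pics/'+n,cv2.resize(im[:,:,::-1],None,fx=scale,fy=scale))
E
python3 - <<'E'
from h import *
o=monitor.get_obs(); print(o)
for c in('scene','top'):
    m=camera_model(c);print(c,m)
    im,d=read_camera(c); save(c+'0.png',im,1.25)
    P=cloud(d,m); np.savez(c+'0.npz',im=im,d=d,P=P)
    for t in 'tin bottle spool cone block dish felt clamp'.split():
        for r in regions_of(c,t+'_c')[:4]:
            if r['p']<.2: continue
            k=r['pixels']&(d>0); Q=P[k]
            print(t,round(r['p'],2),np.round(r['pixel']),k.sum(),'med',np.round(np.median(Q,0),3),'lo',np.round(np.percentile(Q,2,0),3),'hi',np.round(np.percentile(Q,98,0),3),im[r['pixels']].mean(0).astype(int))
E
```

```text
pics
{'time_s': 0.0, 'qpos': array([68.53057489, 18.43967501, -4.014651  , 83.17797262,  1.29407531,
       78.53953063, -3.26126369]), 'joint_velocities': array([-0.0169993 ,  0.06910901, -0.00515883,  0.02033914, -0.02573413,
       -0.08989715, -0.01071111]), 'effort': array([-8.13379120e-04, -4.91292214e+01, -4.04678872e-01, -3.12529600e+01,
       -6.41090423e-02,  4.36675921e-02,  1.73954695e-04]), 'tool_pos': array([ 0.2461268 , -0.6009467 ,  0.20522754]), 'tool_rot': array([-177.33105656,   89.88789135,  114.94590238]), 'force': array([-0.2045953 ,  0.26072426,  0.43106676]), 'wrist_torque': array([-0.05028133,  0.00834509,  0.0118755 ]), 'grip_width': 0.08691432126089009}
scene {'fx': 400.85016858254346, 'fy': 400.85016858254346, 'cx': 320.1359933300596, 'cy': 203.97116486804774, 'xyz': array([0.18249952, 0.85234628, 0.47173076]), 'attitude': array([-114.00205828,   -0.49220165, -156.78614606])}
tin 0.62 [290. 312.] 835 med [0.447 0.362 0.028] lo [0.424 0.328 0.005] hi [0.474 0.379 0.03 ] [179 161 127]
bottle 0.71 [366. 183.] 364 med [ 0.493 -0.229  0.039] lo [ 0.476 -0.419 
[... 1618 characters left out ...]
037] [129  64 154]
spool 0.67 [330. 183.] 352 med [0.601 0.014 0.033] lo [ 0.584 -0.007 -0.002] hi [0.625 0.035 0.037] [ 63  99 189]
cone 0.61 [308. 157.] 115 med [0.671 0.052 0.03 ] lo [0.665 0.042 0.002] hi [0.683 0.064 0.041] [195 187 175]
block 0.92 [254. 207.] 1346 med [0.549 0.188 0.029] lo [0.516 0.132 0.012] hi [0.584 0.241 0.034] [61 57 51]
dish 0.79 [380. 213.] 745 med [ 0.519 -0.096  0.013] lo [ 0.486 -0.128 -0.001] hi [ 0.552 -0.065  0.019] [154 148 138]
felt 0.65 [320. 268.] 305 med [0.403 0.058 0.012] lo [0.352 0.05  0.007] hi [0.451 0.066 0.016] [238 230 213]
clamp 0.68 [432. 139.] 375 med [ 0.678 -0.245  0.022] lo [ 0.629 -0.263  0.014] hi [ 0.732 -0.226  0.027] [184 128  65]
```

View pics/top0.png

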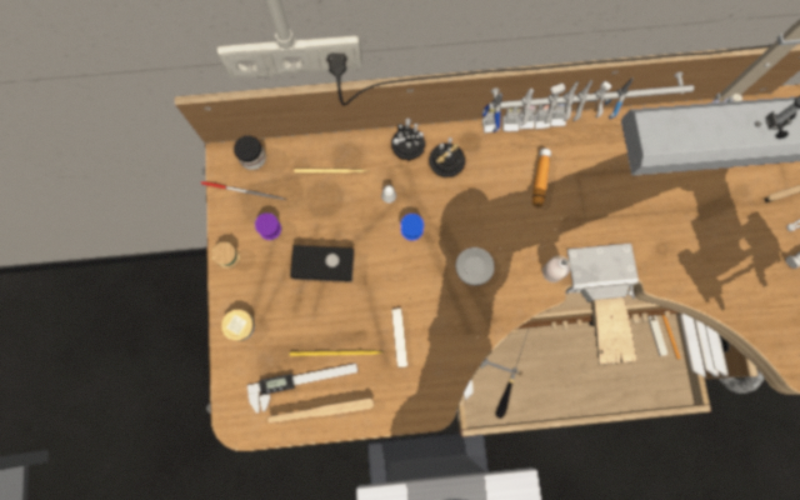

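View pics/scene0.png

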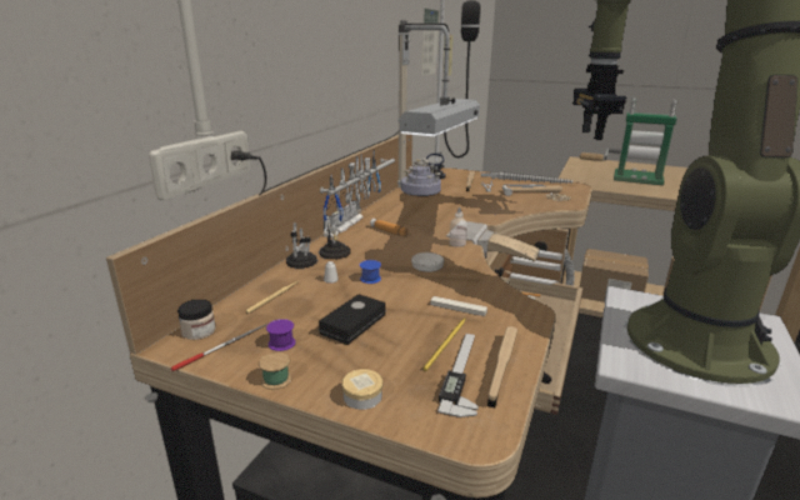

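```bash
cat >> h.py <<'E'
def circ(xy,r,c0):
    # centre of disc of radius r best covering points: robust edge via minEnclosing after outlier trim
    from scipy.optimize import least_squares
    h=cv2.convexHull(xy.astype(np.float32))[:,0]
    return least_squares(lambda c:np.linalg.norm(h-c,axis=1)-r,c0,loss='soft_l1',f_scale=.002).x
E
python3 - <<'E'
from h import *
T=np.load('top0.npz');S=np.load('scene0.npz')
P=np.concatenate([T['P'][T['d']>0],S['P'][S['d']>0]])
def near(P,c,r,lo,hi):
    return P[(np.linalg.norm(P[:,:2]-c,axis=1)<r)&(P[:,2]>lo)&(P[:,2]<hi)]
PT=T['P'][T['d']>0];PS=S['P'][S['d']>0]
for n,c,r,h in[('tin',(.449,.348),.0285,.028),('spool',(.585,.367),.022,.034),('cone',(.673,.053),.0145,.041),('bottle',(.493,-.24),.0205,.075),('dish',(.519,-.096),.036,.018)]:
    for k,Q in(('T',PT),('S',PS)):
        q=near(Q,c,r+.015,h-.007 if n!='cone' else .008,h+.006)
        b=near(Q,c,r+.015,.006,h+.03)
        if len(q)>5: print(n,k,len(q),'fit',np.round(circ(q[:,:2],r,c),4),'med',np.round(np.median(q,0),4),'bb',np.round([b.min(0),b.max(0)],3).tolist())
for k,Q in(('T',PT),('S',PS)):
    q=Q[(abs(Q[:,0]-.55)<.06)&(abs(Q[:,1]-.19)<.085)&(Q[:,2]>.024)&(Q[:,2]<.04)]
    print('block',k,cv2.minAreaRect(q[:,:2].astype(np.float32)*1000),np.median(q[:,2]))
# height map grid 4cm
print('max z (cm), rows x from .84 down, cols y .44->-.44')
for x in np.arange(.84,.30,-.04):
    print('%.2f'%x,*['%3d'%(100*q[:,2].max()) if len(q:=P[(abs(P[:,0]-x)<.02)&(abs(P[:,1]-y)<.02)]) else ' --' for y in np.arange(.44,-.45,-.04)])
m=rot(monitor.get_obs()['tool_rot']);print(m.round(3))
E
```

```text
tin T 500 fit [0.451  0.3498] med [0.4506 0.3493 0.0265] bb [[0.423, 0.321, 0.007], [0.479, 0.378, 0.032]]
tin S 626 fit [0.4504 0.3525] med [0.4483 0.3558 0.028 ] bb [[0.422, 0.325, 0.006], [0.479, 0.381, 0.03]]
spool T 277 fit [0.5847 0.3685] med [0.5844 0.368  0.0335] bb [[0.562, 0.346, 0.006], [0.606, 0.389, 0.039]]
spool S 320 fit [0.5841 0.37  ] med [0.5819 0.3727 0.0353] bb [[0.562, 0.349, 0.006], [0.607, 0.392, 0.038]]
cone T 110 fit [0.6736 0.0502] med [0.6726 0.0518 0.032 ] bb [[0.662, 0.039, 0.007], [0.686, 0.064, 0.041]]
cone S 123 fit [0.6777 0.055 ] med [0.6724 0.0604 0.0249] bb [[0.663, 0.045, 0.006], [0.687, 0.068, 0.042]]
bottle T 33 fit [ 0.5    -0.2263] med [ 0.4944 -0.2383  0.0756] bb [[0.476, -0.261, 0.007], [0.516, -0.222, 0.097]]
bottle S 27 fit [ 0.4979 -0.2563] med [ 0.4947 -0.2368  0.0755] bb [[0.475, -0.251, 0.006], [0.515, -0.218, 0.095]]
dish T 515 fit [ 0.5196 -0.0962] med [ 0.5196 -0.096   0.0145] bb [[0.484, -0.134, 0.006], [0.561, -0.061, 0.023]]
dish S 270 fit [ 0.5183 -0.0933] med [ 0.5185 -0.0962  0.0146] bb [[0.483, -0.129, 0.006], [0.553, -0.057,
[... 1050 characters left out ...]
0   0   2   2   0   0   0   0   0   0   0   0
0.52  --   0   0   0   0   3   3   3   3   0   0   0   1   2   2   0   0   8   5   0   0   0   0
0.48  --   0   3   3   0   0   0   0   0   0   0   0   0   2   2   0   6   9   5   0   0   0   0
0.44  --   2   3   3   0   0   0   0   0   1   1   0   0   0   0   0   0   0   0   0   0   0   0
0.40  --   0   0   0   0   1   1   1   0   1   1   0   0   0   0   0   0  -5  -5   0   0  -5   0
0.36  --   0   0   1   1   1   1   1   0   1   1   0   0   0   0 -25 -25 -26 -26  -1  -1  -2  --
0.32  -5   0   0   1   1   1   0   0   0   0   0   0   0   0 -26 -25 -24 -26 -26  -2  -2  -2 -26
[[-0.     0.925  0.379]
 [-0.     0.379 -0.925]
 [-1.    -0.     0.   ]]
```

```bash
cat >> h.py <<'E'
def plan(*wps):
    """world waypoints (x,y,z[,jaw angle deg]) -> tool-frame row numbers"""
    o=monitor.get_obs(); M=rot(o['tool_rot']); p=np.array(o['tool_pos'])
    a=np.degrees(np.arctan2(M[1,2],M[0,2]))
    print('t',round(o['time_s'],2),'tcp',p.round(4),'jaw',a.round(1),'grip',round(o['grip_width'],4),'F',np.round(o['force'],1),'tilt',np.degrees(np.arccos(-M[2,0])).round(2))
    for w in wps:
        d=M.T@(np.array(w[:3])-p); t=0
        if len(w)>3: t=-((w[3]-a+90)%180-90)
        print(w,'->',d.round(4),'turn',round(t,1),'rows>=',max(np.linalg.norm(d)/.0625,abs(t)/10.7).round(1))
E
python3 - <<'E'
from h import *
plan((.4955,-.240,.2,-8.6),(.4955,-.240,.058,-8.6))
im=np.load('scene0.npz')['im']; cv2.imwrite('pics/spools.png',cv2.resize(im[200:340,160:340,::-1],None,fx=4,fy=4,interpolation=cv2.INTER_CUBIC))
E
```

```text
t 0.9 tcp [ 0.2463 -0.6015  0.2064] jaw -67.7 grip 0.0868 F [0.9 0.  1.5] tilt 0.01
(0.4955, -0.24, 0.2, -8.6) -> [ 0.0064  0.3676 -0.2401] turn -59.1 rows>= 7.0
(0.4955, -0.24, 0.058, -8.6) -> [ 0.1484  0.3676 -0.2401] turn -59.1 rows>= 7.4
```

View pics/spools.png

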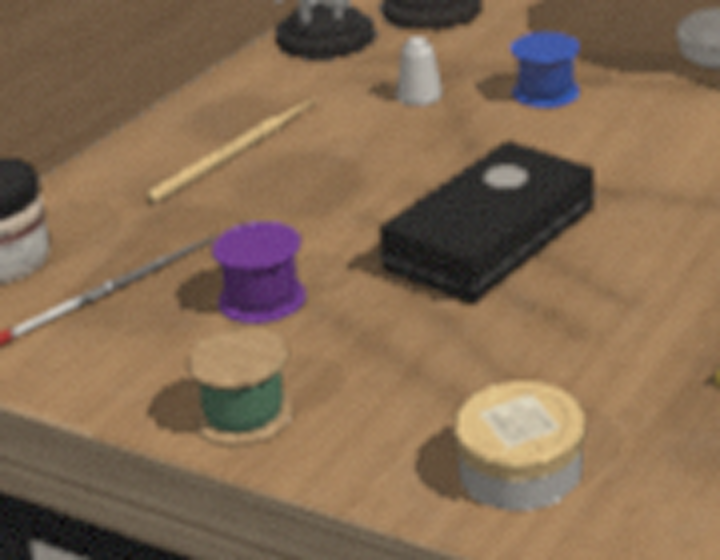

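The spool candidates are purple (top px 214,179), blue (330,183) and the one with green winding and wooden flanges (180,206). The crop confirms the last is the one meant. The tin (gold lid) and the cone (plain white) have no rivals: the jar has a black lid. I start with the bottle.

step_arm:
  deltas:
    - [1,0.006,0.3676,-0.2401,-59.1]
    - [1,0.006,0.3676,-0.2401,-59.1]
    - [1,0.006,0.3676,-0.2401,-59.1]
    - [1,0.006,0.3676,-0.2401,-59.1]
    - [1,0.006,0.3676,-0.2401,-59.1]
    - [1,0.006,0.3676,-0.2401,-59.1]
    - [1,0.006,0.3676,-0.2401,-59.1]
    - [1,0.006,0.3676,-0.2401,-59.1]
    - [1,0.006,0.3676,-0.2401,-59.1]
    - [1,0.006,0.3676,-0.2401,-59.1]
    - [1,0.006,0.3676,-0.2401,-59.1]

```text
time_s: 2.28
tool_pos: [0.4948, -0.2415, 0.2003]
tool_rot: [-120.5, 90.0, -129.3]
force: [-0.4, -0.8, 1.0]
grip_width: 0.0868
```

Run:
```python
from h import *
plan((.4955,-.240,.058,-8.6))
im,d=read_camera('wrist'); save('w1.png',im)
for r in regions_of('wrist','bottle_c')[:2]:
    k=r['pixels']&(d>0);Q=cloud(d,camera_model('wrist'))[k];print(r['p'],r['pixel'],np.percentile(Q,[2,50,98],axis=0).round(3).tolist())
```

```text
t 2.27 tcp [ 0.4948 -0.2415  0.2003] jaw -8.8 grip 0.0868 F [-0.4 -0.8  1. ] tilt 0.02
(0.4955, -0.24, 0.058, -8.6) -> [0.1423 0.0016 0.0005] turn -0.2 rows>= 2.3
0.9 [327.9, 179.4] [[0.482, -0.257, 0.01], [0.501, -0.235, 0.061], [0.518, -0.221, 0.093]]
0.31 [326.4, 32.0] [[0.491, -0.127, 0.009], [0.522, -0.096, 0.012], [0.555, -0.07, 0.018]]
```

View pics/w1.png

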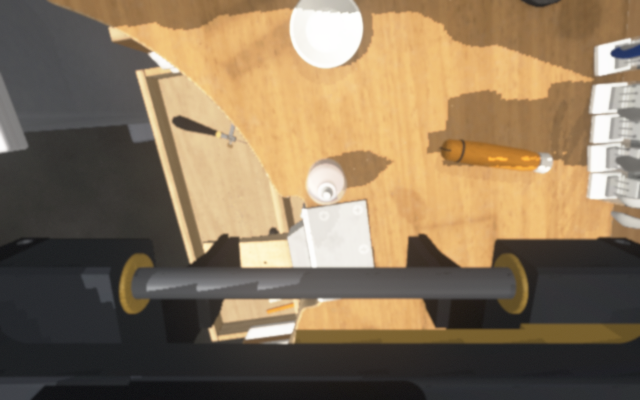

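The wrist view shows the bottle at px (327,180), well centred between the fingers, with the metal pin just below it and the dish at (326,32). Now I descend and grip.

step_arm:
  deltas:
    - [1,0.05,0.002,0.001,0]
    - [1,0.1,0.002,0.001,0]
    - [1,0.142,0.002,0.001,0]
    - [1,0.142,0.002,0.001,0]
    - [1,0.142,0.002,0.001,0]
    - [-1,0.142,0.002,0.001,0]
    - [-1,0.142,0.002,0.001,0]
    - [-1,0.142,0.002,0.001,0]
    - [-1,0.142,0.002,0.001,0]
    - [-1,0.142,0.002,0.001,0]
    - [-1,0.142,0.002,0.001,0]
  newtons: 15

```text
time_s: 3.75
tool_pos: [0.4968, -0.2381, 0.0583]
tool_rot: [-172.6, 90.0, 178.8]
force: [-0.2, 0.1, 0.0]
grip_width: 0.0345
```

Run:
```python
from h import *
p=monitor.get_obs()['tool_pos']
plan((p[0],p[1],.16),(.5347,.0812,.16,-8.6),(.5347,.0812,.059,-8.6))
```

```text
t 3.75 tcp [ 0.4968 -0.2381  0.0583] jaw -8.6 grip 0.0345 F [-0.2  0.1  0. ] tilt 0.01
(np.float64(0.4967818795526137), np.float64(-0.2381272126068647), 0.16) -> [-0.1017 -0.     -0.    ] turn 0 rows>= 1.6
(0.5347, 0.0812, 0.16, -8.6) -> [-0.1017  0.3214 -0.0104] turn -0.0 rows>= 5.4
(0.5347, 0.0812, 0.059, -8.6) -> [-0.0007  0.3214 -0.0104] turn -0.0 rows>= 5.1
```

step_arm:
  deltas:
    - [-1,0,0,0,0]
    - [-1,0,0,0,0]
    - [-1,0,0,0,0]

```text
time_s: 4.12
tool_pos: [0.497, -0.2383, 0.0587]
tool_rot: [-40.5, 90.0, -49.1]
force: [-0.0, 0.1, 1.4]
grip_width: 0.0098
```

Run:
```python
from h import *
plan()
im,d=read_camera('wrist'); save('w2.png',im)
```

```text
t 4.12 tcp [ 0.497  -0.2383  0.0587] jaw -8.6 grip 0.0098 F [-0.   0.1  1.4] tilt 0.03
```

View pics/w2.png

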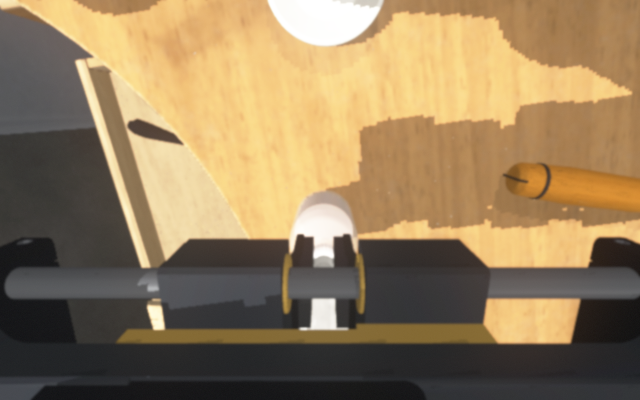

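```bash
cat >> h.py <<'E'
def locate(cam,t,n=1,lo=.006):
    im,d=read_camera(cam); P=cloud(d,camera_model(cam))
    for r in regions_of(cam,t)[:n]:
        k=r['pixels']&(d>0)&(P[...,2]>lo);Q=P[k]
        print(cam,t,round(r['p'],2),np.round(r['pixel']),len(Q),'lo',np.percentile(Q,1,axis=0).round(3),'med',np.median(Q,0).round(3),'hi',np.percentile(Q,99,axis=0).round(3))
    return im,d,P
E
python3 - <<'E'
from h import *
for c in('wrist','top','scene'):
    im,d,P=locate(c,'bottle_c',2)
    q=P[(abs(P[...,0]-.5)<.05)&(abs(P[...,1]+.22)<.06)&(d>0)]
    for a,b in((.01,.03),(.03,.05),(.05,.07),(.07,.1)):
        s=q[(q[:,2]>a)&(q[:,2]<b)]
        if len(s): print(c,a,len(s),s.min(0).round(3),s.max(0).round(3))
    if c=='scene': cv2.imwrite('pics/s2.png',cv2.resize(im[140:220,300:440,::-1],None,fx=5,fy=5,interpolation=cv2.INTER_CUBIC))
E
```

```text
wrist bottle_c 0.57 [326. 224.] 2977 lo [ 0.481 -0.242  0.008] med [ 0.501 -0.229  0.057] hi [ 0.518 -0.222  0.087]
wrist 0.01 381 [ 0.481 -0.24   0.01 ] [ 0.519 -0.222  0.03 ]
wrist 0.03 534 [ 0.48  -0.243  0.03 ] [ 0.519 -0.222  0.05 ]
wrist 0.05 1592 [ 0.479 -0.25   0.05 ] [ 0.519 -0.222  0.07 ]
wrist 0.07 1341 [ 0.487 -0.242  0.07 ] [ 0.515 -0.225  0.1  ]
top bottle_c 0.45 [440. 218.] 75 lo [ 0.468 -0.234  0.007] med [ 0.49  -0.225  0.028] hi [ 0.508 -0.197  0.149]
top 0.01 42 [ 0.476 -0.25   0.01 ] [ 0.506 -0.222  0.03 ]
top 0.03 38 [ 0.475 -0.246  0.031] [ 0.508 -0.222  0.049]
top 0.05 6 [ 0.476 -0.243  0.05 ] [ 0.502 -0.224  0.056]
scene bottle_c 0.63 [365. 186.] 295 lo [ 0.475 -0.244  0.008] med [ 0.491 -0.227  0.042] hi [ 0.513 -0.219  0.083]
scene 0.01 86 [ 0.475 -0.249  0.01 ] [ 0.514 -0.218  0.03 ]
scene 0.03 85 [ 0.474 -0.243  0.031] [ 0.514 -0.219  0.05 ]
scene 0.05 88 [ 0.475 -0.246  0.05 ] [ 0.512 -0.22   0.07 ]
scene 0.07 101 [ 0.479 -0.247  0.07 ] [ 0.509 -0.224  0.1  ]
```

View pics/s2.png

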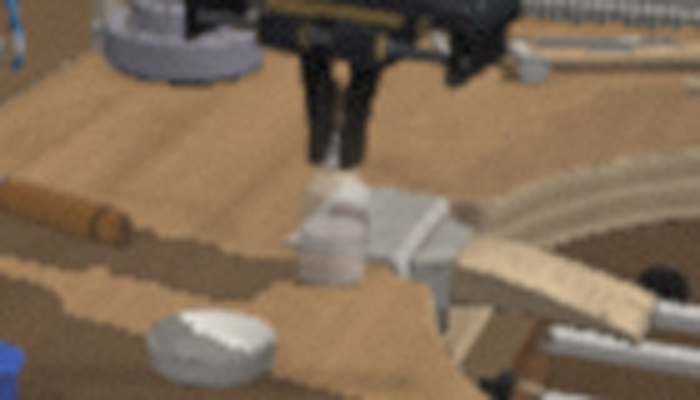

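Run:
```python
from h import *
im,d=read_camera('scene'); P=cloud(d,camera_model('scene'))
q=(abs(P[...,0]-.497)<.1)&(abs(P[...,1]+.238)<.06)&(d>0)
for a in np.arange(.06,.2,.01):
    k=q&(P[...,2]>a)&(P[...,2]<=a+.01)
    if k.sum(): print(a.round(2),k.sum(),P[k].min(0).round(3),P[k].max(0).round(3),im[k].mean(0).round())
v,u=170,367
for v in range(165,185): print(v,[ (P[v,u].round(3).tolist(),im[v,u].tolist()) for u in (363,370)])
o=monitor.get_obs();print(o['qpos'],o['tool_pos'])
```

```text
0.06 45 [ 0.474 -0.243  0.06 ] [ 0.511 -0.224  0.07 ] [179. 165. 149.]
0.07 20 [ 0.484 -0.239  0.07 ] [ 0.508 -0.227  0.08 ] [109.  98.  88.]
0.08 39 [ 0.48  -0.249  0.08 ] [ 0.509 -0.224  0.09 ] [61. 54. 48.]
0.09 39 [ 0.481 -0.252  0.09 ] [ 0.509 -0.225  0.099] [55. 48. 42.]
0.1 39 [ 0.479 -0.251  0.1  ] [ 0.513 -0.224  0.11 ] [49. 42. 36.]
0.11 46 [ 0.475 -0.245  0.11 ] [ 0.514 -0.223  0.12 ] [41. 36. 32.]
0.12 44 [ 0.474 -0.252  0.12 ] [ 0.518 -0.221  0.13 ] [41. 36. 31.]
0.13 44 [ 0.473 -0.249  0.13 ] [ 0.518 -0.223  0.14 ] [33. 29. 26.]
0.14 48 [ 0.405 -0.282  0.14 ] [ 0.584 -0.191  0.15 ] [51. 45. 41.]
0.15 206 [ 0.405 -0.285  0.15 ] [ 0.585 -0.186  0.16 ] [44. 41. 39.]
0.16 255 [ 0.401 -0.277  0.16 ] [ 0.585 -0.186  0.17 ] [46. 43. 41.]
0.17 170 [ 0.398 -0.271  0.17 ] [ 0.592 -0.187  0.18 ] [53. 47. 37.]
0.18 423 [ 0.398 -0.287  0.18 ] [ 0.592 -0.186  0.19 ] [43. 43. 44.]
0.19 115 [ 0.422 -0.259  0.19 ] [ 0.58  -0.189  0.2  ] [23. 24. 25.]
0.2 101 [ 0.443 -0.253  0.2  ] [ 0.517 -0.207  0.21 ] [24. 24. 25.]
165 [([0.507, -0.232, 0.098], [38, 37, 33]), ([0.485, -0.229, 0.102], 
[... 1118 characters left out ...]
.062], [197, 194, 187])]
179 [([0.503, -0.226, 0.057], [144, 127, 107]), ([0.482, -0.229, 0.059], [192, 187, 180])]
180 [([0.501, -0.223, 0.055], [139, 126, 109]), ([0.482, -0.229, 0.056], [176, 169, 162])]
181 [([0.501, -0.222, 0.052], [140, 129, 118]), ([0.481, -0.226, 0.053], [154, 142, 137])]
182 [([0.501, -0.224, 0.048], [146, 139, 132]), ([0.482, -0.229, 0.049], [134, 118, 113])]
183 [([0.501, -0.222, 0.045], [163, 153, 147]), ([0.482, -0.23, 0.046], [146, 135, 127])]
184 [([0.501, -0.222, 0.042], [172, 160, 156]), ([0.481, -0.23, 0.043], [165, 154, 149])]
[ 45.81011365  15.3168213  -25.97830331 106.31319638   7.68874853
  60.04903249   8.16243713] [ 0.49702712 -0.23830232  0.05862722]
```

Run:
```python
from h import *
S=np.load('scene0.npz');P=S['P'];d=S['d']
q=(abs(P[...,0]-.246)<.12)&(abs(P[...,1]+.60)<.12)&(d>0)
for a in np.arange(.16,.34,.01):
    k=q&(P[...,2]>a)&(P[...,2]<=a+.01)
    if k.sum(): print(a.round(2),k.sum(),P[k].min(0).round(3),P[k].max(0).round(3))
o=monitor.get_obs();m=camera_model('wrist');M=rot(o['tool_rot'])
print('wrist cam in tool frame',M.T@(np.array(m['xyz'])-o['tool_pos']),(M.T@rot(m['attitude'])).round(3))
```

```text
0.22 33 [ 0.215 -0.648  0.223] [ 0.271 -0.549  0.23 ]
0.23 43 [ 0.215 -0.646  0.23 ] [ 0.273 -0.548  0.24 ]
0.24 45 [ 0.215 -0.652  0.241] [ 0.275 -0.549  0.25 ]
0.25 44 [ 0.214 -0.648  0.251] [ 0.273 -0.545  0.259]
0.26 47 [ 0.213 -0.647  0.261] [ 0.275 -0.543  0.269]
0.27 49 [ 0.213 -0.656  0.271] [ 0.277 -0.538  0.279]
0.28 39 [ 0.207 -0.657  0.281] [ 0.282 -0.53   0.289]
0.29 83 [ 0.178 -0.668  0.29 ] [ 0.311 -0.506  0.3  ]
0.3 146 [ 0.178 -0.659  0.3  ] [ 0.308 -0.503  0.31 ]
0.31 136 [ 0.177 -0.67   0.31 ] [ 0.311 -0.501  0.32 ]
0.32 126 [ 0.175 -0.671  0.32 ] [ 0.312 -0.5    0.329]
0.33 171 [ 0.176 -0.69   0.33 ] [ 0.313 -0.498  0.34 ]
wrist cam in tool frame [-0.17799837  0.07171712  0.00235337] [[ 0.001 -0.264  0.964]
 [-0.    -0.964 -0.264]
 [ 1.    -0.    -0.001]]
```

The measured z is about 37 mm low against what the cameras show. Fingertips are seen at z≈0.078 now and ≈0.223 at the start, so the offset is constant, while x and y agree. The fingers only closed on the nozzle, and the bottle still stands. I'll allow for the offset: open, go 38 mm lower and grip again.

step_arm:
  deltas:
    - [1,0,0,0,0]
    - [1,0,0,0,0]
    - [1,0,0,0,0]
    - [1,0,0,0,0]
    - [1,0,0,0,0]
    - [1,0,-0.002,0,0]
    - [1,0.02,-0.002,0,0]
    - [1,0.038,-0.002,0,0]
    - [1,0.038,-0.002,0,0]
    - [-1,0.038,-0.002,0,0]
    - [-1,0.038,-0.002,0,0]
    - [-1,0.038,-0.002,0,0]
  newtons: 12

```text
time_s: 6.02
tool_pos: [0.497, -0.2403, 0.021]
tool_rot: [-27.9, 89.9, -36.5]
force: [0.4, 0.2, 0.6]
grip_width: 0.0649
```

step_arm:
  deltas:
    - [-1,0,0,0,0]
    - [-1,0,0,0,0]
    - [-1,0,0,0,0]

```text
time_s: 6.4
tool_pos: [0.4966, -0.2402, 0.0204]
tool_rot: [-30.2, 90.0, -38.8]
force: [0.5, -0.4, 1.5]
grip_width: 0.0405
```

Run:
```python
from h import *
p=monitor.get_obs()['tool_pos']
plan((.5347,.0812,p[2]+.1,-8.6),(.5347,.0812,p[2]+.001,-8.6))
```

```text
t 6.4 tcp [ 0.4966 -0.2402  0.0204] jaw -8.6 grip 0.0405 F [ 0.5 -0.4  1.5] tilt 0.02
(0.5347, 0.0812, np.float64(0.12044126205126526), -8.6) -> [-0.1     0.3235 -0.0105] turn -0.0 rows>= 5.4
(0.5347, 0.0812, np.float64(0.02144126205126526), -8.6) -> [-0.001   0.3235 -0.0105] turn -0.0 rows>= 5.2
```

step_arm:
  deltas:
    - [-1,-0.04,0,0,0]
    - [-1,-0.08,0,0,0]
    - [-1,-0.1,0.03,0,0]
    - [-1,-0.1,0.07,-0.002,0]
    - [-1,-0.1,0.115,-0.004,0]
    - [-1,-0.1,0.165,-0.006,0]
    - [-1,-0.1,0.215,-0.008,0]
    - [-1,-0.1,0.26,-0.01,0]
    - [-1,-0.1,0.3,-0.0105,0]
    - [-1,-0.1,0.3245,-0.0105,0]
    - [-1,-0.1,0.3245,-0.0105,0]
    - [-1,-0.1,0.3245,-0.0105,0]

```text
time_s: 7.9
tool_pos: [0.5346, 0.0809, 0.12]
tool_rot: [-115.3, 89.9, -123.9]
force: [-0.0, 0.1, -1.3]
grip_width: 0.0403
```

Run:
```python
from h import *
plan((.5347,.0825,.0215,-8.6))
```

```text
t 7.9 tcp [0.5346 0.0809 0.12  ] jaw -8.7 grip 0.0403 F [-0.   0.1 -1.3] tilt 0.08
(0.5347, 0.0825, 0.0215, -8.6) -> [ 0.0985  0.0018 -0.    ] turn -0.1 rows>= 1.6
```

step_arm:
  deltas:
    - [-1,0.04,0.001,0,0]
    - [-1,0.075,0.001,0,0]
    - [-1,0.092,0.001,0,0]
    - [-1,0.0985,0.001,0,0]
    - [-1,0.0985,0.001,0,0]
    - [0.5,0.0985,0.001,0,0]
    - [0.5,0.0985,0.001,0,0]
    - [0.5,0.0985,0.001,0,0]
    - [0.5,0.06,0.001,0,0]
    - [1,0.0,0.001,0,0]
    - [1,-0.03,0.001,0,0]
    - [1,-0.03,0.001,0,0]

```text
time_s: 9.4
tool_pos: [0.537, 0.0838, 0.1534]
tool_rot: [5.8, 89.7, -2.8]
force: [-0.3, -0.2, -0.6]
grip_width: 0.0844
```

Run:
```python
from h import *
plan((.6735,.051,.12,-8.6))
locate('scene','bottle_c');locate('scene','cone_c',2);locate('top','cone_c',2)
```

```text
t 9.4 tcp [0.537  0.0838 0.1534] jaw -8.6 grip 0.0844 F [-0.3 -0.2 -0.6] tilt 0.35
(0.6735, 0.051, 0.12, -8.6) -> [ 0.0342 -0.0119  0.1397] turn -0.0 rows>= 2.3
scene bottle_c 0.6 [221. 298.] 511 lo [0.564 0.35  0.007] med [0.578 0.377 0.034] hi [0.603 0.391 0.037]
scene cone_c 0.49 [263. 219.] 133 lo [0.664 0.048 0.007] med [0.672 0.06  0.023] hi [0.686 0.067 0.042]
```

Run:
```python
from h import *
T=np.load('top0.npz');S=np.load('scene0.npz')
P=np.concatenate([T['P'][T['d']>0],S['P'][S['d']>0]])
q=P[(P[:,0]>.6)&(P[:,0]<.79)&(abs(P[:,1]-.04)<.14)&(P[:,2]>.05)]
c=np.array([.674,.053])
for a in (60,70,80,90,100):
    t=np.radians(a);u=np.array([np.cos(t),np.sin(t)]);w=np.array([-u[1],u[0]])
    r=q[:,:2]-c; du=np.maximum(abs(r@u)-.095,0);dw=np.maximum(abs(r@w)-.0375,0)
    g=np.hypot(du,dw);i=g.argmin();print(a,'body clearance',g[i].round(3),q[i].round(3))
f=P[(P[:,2]>.012)&(np.linalg.norm(P[:,:2]-c,axis=1)>.025)]
for a in (60,70,80,90,100):
    t=np.radians(a);u=np.array([np.cos(t),np.sin(t)]);w=np.array([-u[1],u[0]]);r=f[:,:2]-c
    g=np.hypot(np.maximum(abs(abs(r@u)-.051)-.0075,0),np.maximum(abs(r@w)-.0095,0));i=g.argmin();print(a,'finger clr',g[i].round(3),f[i].round(3))
plan((.674,.053,.12,81),(.674,.053,-.009,81))
```

```text
60 body clearance 0.01 [0.764 0.117 0.231]
70 body clearance 0.024 [0.764 0.12  0.236]
80 body clearance 0.028 [ 0.722 -0.051  0.052]
90 body clearance 0.014 [ 0.722 -0.051  0.052]
100 body clearance 0.015 [ 0.727 -0.049  0.05 ]
60 finger clr 0.008 [0.629 0.009 0.033]
70 finger clr 0.018 [0.629 0.009 0.033]
80 finger clr 0.028 [0.629 0.009 0.033]
90 finger clr 0.036 [0.629 0.009 0.033]
100 finger clr 0.044 [0.629 0.009 0.033]
t 9.7 tcp [0.534  0.0831 0.1488] jaw -8.6 grip 0.0869 F [ 0.2 -0.   0.4] tilt 0.15
(0.674, 0.053, 0.12, 81) -> [ 0.0285 -0.0088  0.143 ] turn -89.6 rows>= 8.4
(0.674, 0.053, -0.009, 81) -> [ 0.1575 -0.0087  0.1434] turn -89.6 rows>= 8.4
```

step_arm:
  deltas:
    - [1,0,0,0,-10]
    - [1,0,0,0,-20]
    - [1,0,0,0,-30]
    - [1,0,0,0,-40]
    - [1,0,0,0,-50]
    - [1,0,0,0,-60]
    - [1,0,0,0,-70]
    - [1,0,0,0,-80]
    - [1,0.01,-0.003,0.05,-90]
    - [1,0.02,-0.006,0.1,-90]
    - [1,0.0285,-0.009,0.143,-90]
    - [1,0.0285,-0.009,0.143,-90]

```text
time_s: 11.2
tool_pos: [0.6758, 0.0511, 0.118]
tool_rot: [83.9, 89.7, 165.2]
force: [-0.0, -0.3, -0.3]
grip_width: 0.0866
```

Run:
```python
from h import *
plan((.674,.053,-.012,81))
im,d,P=locate('wrist','cone_c',2);locate('wrist','bottle_c',1);save('w3.png',im)
```

```text
t 11.2 tcp [0.6758 0.0511 0.118 ] jaw 81.2 grip 0.0866 F [-0.  -0.3 -0.3] tilt 0.26
(0.674, 0.053, -0.012, 81) -> [0.13   0.0015 0.0015] turn 0.2 rows>= 2.1
wrist cone_c 0.64 [327. 199.] 832 lo [0.666 0.043 0.007] med [0.674 0.055 0.035] hi [0.687 0.067 0.042]
wrist bottle_c 0.79 [339.  21.] 2368 lo [0.537 0.061 0.009] med [0.55  0.078 0.06 ] hi [0.558 0.099 0.081]
```

View pics/w3.png

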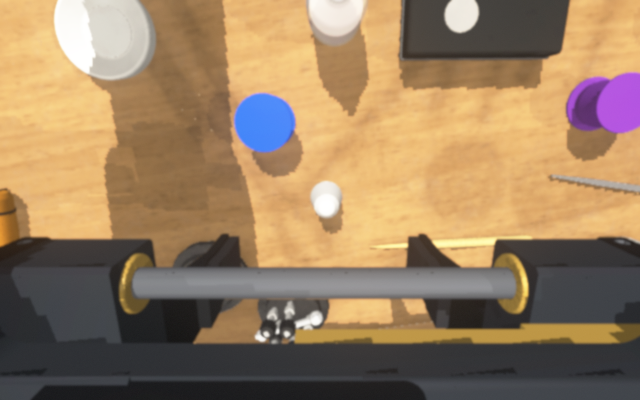

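Wrist view: cone at (327,200) in the open jaws, bottle upright at (337,10) off the block's end, and the blue spool and stands clear of the fingers. Now the cone grasp.

step_arm:
  deltas:
    - [1,0.05,0.001,0.003,0]
    - [1,0.1,0.001,0.003,0]
    - [1,0.125,0.001,0.003,0]
    - [1,0.13,0.001,0.003,0]
    - [1,0.13,0.001,0.003,0]
    - [-1,0.13,0.001,0.003,0]
    - [-1,0.13,0.001,0.003,0]
    - [-1,0.13,0.001,0.003,0]
    - [-1,0.13,0.001,0.003,0]
    - [-1,0.13,0.001,0.003,0]
    - [-1,0.13,0.001,0.003,0]
    - [-1,0.13,0.001,0.003,0]
  newtons: 15

```text
time_s: 12.9
tool_pos: [0.6744, 0.056, -0.0083]
tool_rot: [122.0, 90.0, -156.6]
force: [-0.9, -0.6, -0.2]
grip_width: 0.0259
```

Run:
```python
from h import *
p=monitor.get_obs()['tool_pos']
plan((p[0],p[1],p[2]+.11),(.4763,.2003,p[2]+.11,81.3),(.4763,.2003,p[2]+.001,81.3))
```

```text
t 12.9 tcp [ 0.6744  0.056  -0.0083] jaw 81.4 grip 0.0259 F [-0.9 -0.6 -0.2] tilt 0.01
(np.float64(0.674356783089296), np.float64(0.05602179201293043), np.float64(0.10172222805908596)) -> [-0.11  0.   -0.  ] turn 0 rows>= 1.8
(0.4763, 0.2003, np.float64(0.10172222805908596), 81.3) -> [-0.11    0.2175  0.1129] turn 0.1 rows>= 4.3
(0.4763, 0.2003, np.float64(-0.007277771940914051), 81.3) -> [-0.001   0.2174  0.113 ] turn 0.1 rows>= 3.9
```

step_arm:
  deltas:
    - [-1,-0.05,0,0,0]
    - [-1,-0.1,0,0,0]
    - [-1,-0.11,0.03,0.02,0]
    - [-1,-0.11,0.075,0.042,0]
    - [-1,-0.11,0.12,0.065,0]
    - [-1,-0.11,0.165,0.088,0]
    - [-1,-0.11,0.2,0.105,0]
    - [-1,-0.11,0.2175,0.113,0]
    - [-1,-0.09,0.2175,0.113,0]
    - [-1,-0.05,0.2175,0.113,0]
    - [-1,-0.03,0.2175,0.113,0]
    - [-1,-0.03,0.2175,0.113,0]

```text
time_s: 14.4
tool_pos: [0.4755, 0.1993, 0.0197]
tool_rot: [101.4, 89.8, -177.3]
force: [-0.1, 0.2, -0.1]
grip_width: 0.0256
```

Run:
```python
from h import *
plan((.4763,.2003,-.0078,81.3))
```

```text
t 14.4 tcp [0.4755 0.1993 0.0197] jaw 81.3 grip 0.0256 F [-0.1  0.2 -0.1] tilt 0.25
(0.4763, 0.2003, -0.0078, 81.3) -> [ 0.0275 -0.0008  0.0011] turn 0.0 rows>= 0.4
```

step_arm:
  deltas:
    - [-1,0.015,0,0.001,0]
    - [-1,0.024,0,0.001,0]
    - [-1,0.0275,0,0.001,0]
    - [-1,0.0275,0,0.001,0]
    - [0,0.0275,0,0.001,0]
    - [0,0.0275,0,0.001,0]
    - [0,0.0275,0,0.001,0]
    - [0,0,0,0.001,0]
    - [1,-0.06,0,0.001,0]
    - [1,-0.1,0,0.001,0]
    - [1,-0.1,0,0.001,0]
    - [1,-0.1,0,0.001,0]

```text
time_s: 15.9
tool_pos: [0.4761, 0.2008, 0.1212]
tool_rot: [152.3, 89.9, -126.3]
force: [-0.0, -0.6, -0.1]
grip_width: 0.0755
```

Run:
```python
from h import *
plan((.4505,.3505,.12,81.3),(.4505,.3505,-.015,81.3))
locate('scene','tin_c')
```

```text
t 15.9 tcp [0.4761 0.2008 0.1212] jaw 81.4 grip 0.0755 F [-0.  -0.6 -0.1] tilt 0.06
(0.4505, 0.3505, 0.12, 81.3) -> [0.001  0.0478 0.1441] turn 0.1 rows>= 2.4
(0.4505, 0.3505, -0.015, 81.3) -> [0.136  0.0477 0.1443] turn 0.1 rows>= 3.3
scene tin_c 0.6 [291. 309.] 821 lo [0.423 0.326 0.007] med [0.446 0.361 0.028] hi [0.476 0.38  0.03 ]
```

step_arm:
  deltas:
    - [1,0,0.016,0.048,0]
    - [1,0,0.032,0.096,0]
    - [1,0,0.048,0.144,0]
    - [1,0,0.048,0.144,0]
    - [1,0.05,0.048,0.144,0]
    - [1,0.1,0.048,0.144,0]
    - [1,0.125,0.048,0.144,0]
    - [1,0.134,0.048,0.144,0]
    - [1,0.134,0.048,0.144,0]
    - [-1,0.134,0.048,0.144,0]
    - [-1,0.134,0.048,0.144,0]
    - [-1,0.134,0.048,0.144,0]
  newtons: 15

```text
time_s: 17.5
tool_pos: [0.4511, 0.3511, -0.0115]
tool_rot: [-66.9, 89.9, 14.4]
force: [0.9, -0.4, 0.1]
grip_width: 0.0648
```

step_arm:
  deltas:
    - [-1,0,0,0,0]
    - [-1,0,0,0,0]

```text
time_s: 17.75
tool_pos: [0.4508, 0.351, -0.0118]
tool_rot: [-80.0, 90.0, 1.4]
force: [0.2, 0.2, 2.7]
grip_width: 0.0546
```

Run:
```python
from h import *
p=monitor.get_obs()['tool_pos']
plan((.6395,.1756,p[2]+.1,81.3),(.6395,.1756,p[2]+.001,81.3))
```

```text
t 17.75 tcp [ 0.4508  0.351  -0.0118] jaw 81.4 grip 0.0546 F [0.2 0.2 2.7] tilt 0.03
(0.6395, 0.1756, np.float64(0.08816061850634199), 81.3) -> [-0.0999 -0.2129 -0.1452] turn 0.1 rows>= 4.4
(0.6395, 0.1756, np.float64(-0.01083938149365802), 81.3) -> [-0.0009 -0.2128 -0.1452] turn 0.1 rows>= 4.1
```

step_arm:
  deltas:
    - [-1,0,0,0,0]
    - [-1,-0.01,0,0,0]
    - [-1,-0.05,0,0,0]
    - [-1,-0.1,-0.01,-0.007,0]
    - [-1,-0.1,-0.05,-0.034,0]
    - [-1,-0.1,-0.09,-0.061,0]
    - [-1,-0.1,-0.13,-0.089,0]
    - [-1,-0.1,-0.17,-0.116,0]
    - [-1,-0.1,-0.2,-0.136,0]
    - [-1,-0.1,-0.213,-0.145,0]
    - [-1,-0.1,-0.213,-0.145,0]
    - [-1,-0.1,-0.213,-0.145,0]

```text
time_s: 19.25
tool_pos: [0.6379, 0.178, 0.0881]
tool_rot: [46.5, 89.9, 128.0]
force: [-0.3, 1.9, -0.7]
grip_width: 0.0547
```

Run:
```python
from h import *
plan((.6395,.1756,-.0115,81.3))
im,d,P=locate('scene','tin_c',2)
cv2.imwrite('pics/s4.png',cv2.resize(im[120:340,150:430,::-1],None,fx=2.8,fy=2.7))
```

```text
t 19.25 tcp [0.6379 0.178  0.0881] jaw 81.6 grip 0.0547 F [-0.3  1.9 -0.7] tilt 0.07
(0.6395, 0.1756, -0.0115, 81.3) -> [ 0.0996 -0.0021 -0.0023] turn 0.3 rows>= 1.6
scene tin_c 0.81 [252. 204.] 349 lo [0.609 0.152 0.102] med [0.622 0.188 0.125] hi [0.655 0.205 0.13 ]
```

View pics/s4.png

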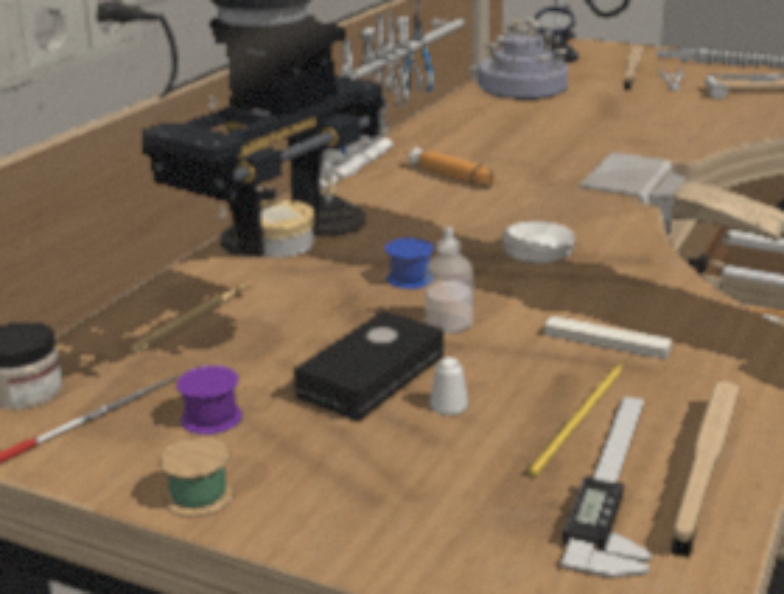

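The scene shows the tin held level at crop (287,230), the bottle upright off the block's right end at (450,290) and the cone upright in front of the block at (450,385). Lowering the tin now.

step_arm:
  deltas:
    - [-1,0.05,-0.002,-0.002,0]
    - [-1,0.085,-0.002,-0.002,0]
    - [-1,0.095,-0.002,-0.002,0]
    - [-1,0.0995,-0.002,-0.002,0]
    - [-1,0.0995,-0.002,-0.002,0]
    - [0.9,0.0995,-0.002,-0.002,0]
    - [0.9,0.0995,-0.002,-0.002,0]
    - [0.9,0.0995,-0.002,-0.002,0]
    - [1,0.08,-0.002,-0.002,0]
    - [1,0.03,-0.002,-0.002,0]
    - [1,-0.03,-0.002,-0.002,0]
    - [1,-0.03,-0.002,-0.002,0]

```text
time_s: 20.85
tool_pos: [0.6447, 0.1757, 0.1255]
tool_rot: [-65.9, 89.3, 15.5]
force: [0.6, 1.1, -0.9]
grip_width: 0.0871
```

Run:
```python
from h import *
plan((.5845,.369,.12,81.3))
locate('scene','spool_c',3)
```

```text
t 20.85 tcp [0.6447 0.1757 0.1255] jaw 81.4 grip 0.0871 F [ 0.6  1.1 -0.9] tilt 0.66
(0.5845, 0.369, 0.12, 81.3) -> [0.0054 0.0885 0.1821] turn 0.1 rows>= 3.2
scene spool_c 0.91 [224. 270.] 397 lo [0.612 0.268 0.007] med [0.627 0.296 0.034] hi [0.653 0.308 0.037]
scene spool_c 0.77 [295. 216.] 206 lo [ 0.585 -0.003  0.007] med [0.601 0.027 0.03 ] hi [0.624 0.035 0.037]
scene spool_c 0.68 [223. 297.] 504 lo [0.564 0.352 0.007] med [0.579 0.377 0.034] hi [0.604 0.39  0.037]
```

step_arm:
  deltas:
    - [1,0.005,0.028,0.06,0]
    - [1,0.005,0.056,0.12,0]
    - [1,0.005,0.088,0.18,0]
    - [1,0.005,0.088,0.182,0]
    - [1,0.005,0.088,0.182,0]
    - [1,0.005,0.088,0.182,0]

```text
time_s: 21.7
tool_pos: [0.5828, 0.3636, 0.1118]
tool_rot: [178.8, 89.9, -100.0]
force: [0.2, -0.6, -0.5]
grip_width: 0.0871
```

Run:
```python
from h import *
plan((.5845,.369,-.012,81.4))
locate('scene','tin_c',1);locate('wrist','tin_c',1)
for c in('scene','top'):
    im,d=read_camera(c);P=cloud(d,camera_model(c))
    q=P[(np.linalg.norm(P[...,:2]-[.6395,.1756],axis=-1)<.05)&(P[...,2]>.02)&(P[...,2]<.036)&(d>0)&~((P[...,0]<.61))]
    if len(q)>20: print(c,len(q),circ(q[:,:2],.0285,(.6395,.1756)),q.min(0).round(3),q.max(0).round(3),np.median(q,0).round(3))
```

```text
t 21.7 tcp [0.5828 0.3636 0.1118] jaw 81.2 grip 0.0871 F [ 0.2 -0.6 -0.5] tilt 0.14
(0.5845, 0.369, -0.012, 81.4) -> [ 0.1238 -0.0009  0.0059] turn -0.2 rows>= 2.0
scene tin_c 0.58 [252. 244.] 429 lo [0.614 0.15  0.007] med [0.634 0.186 0.027] hi [0.666 0.202 0.03 ]
scene 307 [0.64076476 0.17481886] [0.612 0.146 0.02 ] [0.669 0.203 0.031] [0.638 0.179 0.028]
top 443 [0.64148973 0.17248391] [0.614 0.145 0.02 ] [0.669 0.2   0.035] [0.641 0.172 0.026]
```

step_arm:
  deltas:
    - [1,0.04,-0.001,0.006,0]
    - [1,0.085,-0.001,0.006,0]
    - [1,0.115,-0.001,0.006,0]
    - [1,0.123,-0.001,0.006,0]
    - [1,0.123,-0.001,0.006,0]
    - [-1,0.123,-0.001,0.006,0]
    - [-1,0.123,-0.001,0.006,0]
    - [-1,0.123,-0.001,0.006,0]
    - [-1,0.123,-0.001,0.006,0]
    - [-1,0.123,-0.001,0.006,0]
    - [-1,0.123,-0.001,0.006,0]
    - [-1,0.123,-0.001,0.006,0]

```text
time_s: 23.5
tool_pos: [0.5833, 0.3721, -0.0102]
tool_rot: [177.2, 90.0, -101.4]
force: [-0.7, 0.2, 1.7]
grip_width: 0.0436
```

Run:
```python
from h import *
p=monitor.get_obs()['tool_pos']
plan((.641,.174,p[2]+.11,81.3),(.641,.174,p[2]+.029,81.3))
locate('scene','spool_c',3)
```

```text
t 23.5 tcp [ 0.5833  0.3721 -0.0102] jaw 81.4 grip 0.0436 F [-0.7  0.2  1.7] tilt 0.02
(0.641, 0.174, np.float64(0.09982373676864269), 81.3) -> [-0.1099 -0.0868 -0.1873] turn 0.1 rows>= 3.7
(0.641, 0.174, np.float64(0.01882373676864269), 81.3) -> [-0.0289 -0.0868 -0.1873] turn 0.1 rows>= 3.3
scene spool_c 0.64 [296. 217.] 199 lo [ 0.585 -0.001  0.007] med [0.601 0.027 0.03 ] hi [0.622 0.037 0.037]
scene spool_c 0.61 [224. 299.] 371 lo [0.563 0.351 0.007] med [0.574 0.376 0.034] hi [0.594 0.391 0.037]
scene spool_c 0.48 [222. 271.] 42 lo [0.623 0.3   0.008] med [0.63  0.304 0.028] hi [0.643 0.308 0.036]
```

step_arm:
  deltas:
    - [-1,-0.05,0,0,0]
    - [-1,-0.1,0,0,0]
    - [-1,-0.11,-0.018,-0.039,0]
    - [-1,-0.11,-0.037,-0.08,0]
    - [-1,-0.11,-0.056,-0.122,0]
    - [-1,-0.11,-0.075,-0.162,0]
    - [-1,-0.11,-0.086,-0.187,0]
    - [-1,-0.11,-0.086,-0.187,0]
    - [-1,-0.08,-0.086,-0.187,0]
    - [-1,-0.05,-0.086,-0.187,0]
    - [-1,-0.05,-0.086,-0.187,0]
    - [-1,-0.05,-0.086,-0.187,0]

```text
time_s: 25.1
tool_pos: [0.6405, 0.1762, 0.0409]
tool_rot: [-33.3, 89.9, 48.1]
force: [0.1, 0.8, -0.2]
grip_width: 0.0439
```

Run:
```python
from h import *
plan((.640,.174,.0183,81.3))
im,d,P=locate('scene','tin_c',1); locate('scene','spool_c',3)
cv2.imwrite('pics/s5.png',cv2.resize(im[150:300,180:340,::-1],None,fx=4,fy=4,interpolation=cv2.INTER_CUBIC))
```

```text
t 25.1 tcp [0.6405 0.1762 0.0409] jaw 81.5 grip 0.0439 F [ 0.1  0.8 -0.2] tilt 0.09
(0.64, 0.174, 0.0183, 81.3) -> [ 0.0226  0.0002 -0.0022] turn 0.2 rows>= 0.4
scene tin_c 0.91 [251. 244.] 412 lo [0.613 0.151 0.006] med [0.634 0.186 0.027] hi [0.664 0.202 0.03 ]
scene spool_c 0.82 [294. 219.] 213 lo [ 0.585 -0.002  0.007] med [0.6   0.026 0.03 ] hi [0.624 0.037 0.037]
scene spool_c 0.79 [253. 222.] 273 lo [0.621 0.014 0.01 ] med [0.631 0.181 0.078] hi [0.75  0.201 0.102]
scene spool_c 0.76 [223. 270.] 392 lo [0.612 0.269 0.007] med [0.627 0.295 0.034] hi [0.653 0.308 0.037]
```

View pics/s5.png

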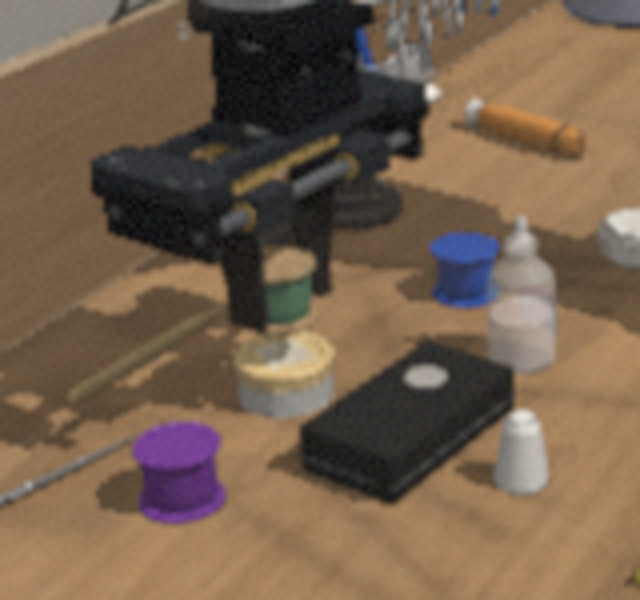

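The green spool hangs squarely over the tin (crop 287,290 over 285,370). Lowering it and releasing.

step_arm:
  deltas:
    - [-1,0.01,0,-0.002,0]
    - [-1,0.018,0,-0.002,0]
    - [-1,0.022,0,-0.002,0]
    - [-1,0.0228,0,-0.002,0]
    - [-1,0.0228,0,-0.002,0]
    - [0.4,0.0228,0,-0.002,0]
    - [0.4,0.0228,0,-0.002,0]
    - [0.4,0.0228,0,-0.002,0]
    - [0.6,0.01,0,-0.002,0]
    - [1,-0.04,0,-0.002,0]
    - [1,-0.09,0,-0.002,0]
    - [1,-0.12,0,-0.002,0]

```text
time_s: 26.8
tool_pos: [0.641, 0.1735, 0.1639]
tool_rot: [-65.0, 89.7, 16.4]
force: [0.6, 0.2, 0.0]
grip_width: 0.0855
```

step_arm:
  deltas:
    - [1,-0.03,0.03,-0.05,0]
    - [1,-0.03,0.06,-0.1,0]
    - [1,-0.03,0.09,-0.15,0]
    - [1,-0.03,0.12,-0.2,0]
    - [1,-0.03,0.13,-0.25,0]
    - [1,-0.03,0.13,-0.3,0]
    - [1,-0.03,0.13,-0.35,0]
    - [1,-0.03,0.13,-0.4,0]
    - [1,-0.03,0.13,-0.4,0]
    - [1,-0.03,0.13,-0.4,0]

```text
time_s: 28.05
tool_pos: [0.452, -0.2025, 0.1904]
tool_rot: [-71.6, 90.0, 9.8]
force: [0.0, -0.0, -0.0]
grip_width: 0.087
```

Run:
```python
from h import *
plan()
F={}
for c in('scene','top'):
    im,d=read_camera(c);P=cloud(d,camera_model(c)); save(c+'9.png',im,1.25); P=P[d>0]
    q=P[(abs(P[:,0]-.55)<.055)&(abs(P[:,1]-.19)<.08)&(P[:,2]>.024)&(P[:,2]<.036)]
    # keep away from cone/tin
    (bx,by),s,a=cv2.minAreaRect(q[:,:2].astype(np.float32)*1000);a=a if s[0]>s[1] else a+90
    b=np.array([bx,by])/1000;y=np.array([np.cos(np.radians(a)),np.sin(np.radians(a))]);y*=np.sign(y[1]);x=np.array([y[1],-y[0]])
    print(c,'block',b.round(4),s,round(a,1))
    for n,c0,r,lo,hi in[('tin',(.641,.174),.0285,.02,.031),('spool',(.641,.174),.022,.045,.068),('cone',(.4763,.2003),.0145,.008,.046),('bottle',(.535,.082),.0205,.01,.07),('dish',(.519,-.096),.036,.012,.022)]:
        q=P[(np.linalg.norm(P[:,:2]-c0,axis=1)<r+.015)&(P[:,2]>lo)&(P[:,2]<hi)]
        if len(q)<8: print(n,'few');continue
        f=circ(q[:,:2],r,c0);m=(q.min(0)+q.max(0))[:2]/2
        print(' ',n,len(q),'fit',f.round(4),'bbmid',m.round(4),'inblock',((f-b)@x).round(4),((f-b)@y).round(4),'zmax',q[:,2].max().round(3))
```

```text
t 28.05 tcp [ 0.452  -0.2025  0.1904] jaw 81.4 grip 0.087 F [ 0. -0. -0.] tilt 0.05
scene block [0.551  0.1907] (116.16179656982422, 63.956268310546875) 82.0
  tin 177 fit [0.6411 0.175 ] bbmid [0.6406 0.1771] inblock 0.0914 -0.003 zmax 0.031
  spool 239 fit [0.641  0.1719] bbmid [0.6404 0.1718] inblock 0.0917 -0.0061 zmax 0.065
  cone 191 fit [0.4792 0.2019] bbmid [0.4794 0.2048] inblock -0.0727 0.001 zmax 0.043
  bottle 414 fit [0.5339 0.0843] bbmid [0.5336 0.0894] inblock -0.0021 -0.1077 zmax 0.07
  dish 240 fit [ 0.5176 -0.0931] bbmid [ 0.5174 -0.093 ] inblock 0.0066 -0.2857 zmax 0.021
top block [0.5516 0.1885] (115.3648681640625, 62.14900588989258) 81.7
  tin 153 fit [0.6417 0.1724] bbmid [0.6357 0.1722] inblock 0.0915 -0.0029 zmax 0.031
  spool 275 fit [0.6408 0.1703] bbmid [0.641  0.1699] inblock 0.0909 -0.0052 zmax 0.067
  cone 112 fit [0.4805 0.1989] bbmid [0.4796 0.1991] inblock -0.0719 0.0 zmax 0.045
  bottle 253 fit [0.5344 0.0796] bbmid [0.534  0.0793] inblock -0.0013 -0.1102 zmax 0.07
  dish 416 fit [ 0.5194 -0.0962] bbmid [ 0.5191 -0.0962] inblock 0.0092 -0.2864 zmax 0.022
```

View pics/top9.png

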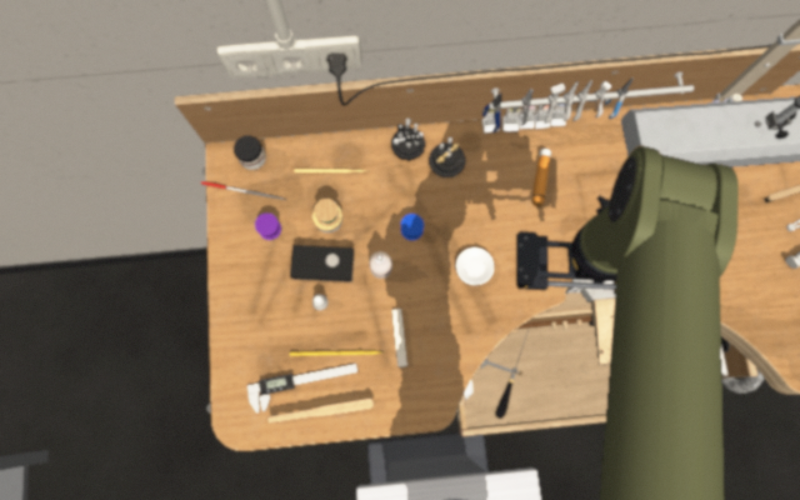

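View pics/scene9.png

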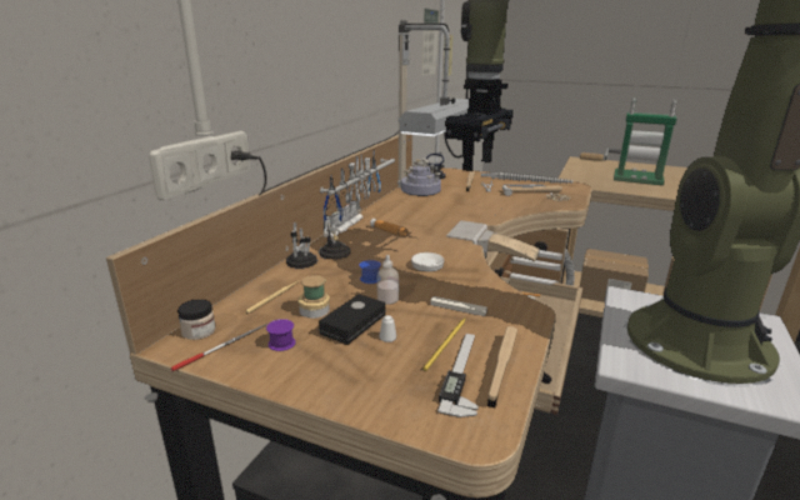

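In both pictures everything stands upright in place, the spool sits on the tin, and the dish, felt and clamp look unmoved. All the numbers are well inside tolerance, so I'm handing in.

```bash
python3 -c "
from h import *
print(env.sign_off())"
```

```text
the job is handed in; nothing more can be done
None
```

The soldering place is set out round the charcoal block and the job is handed in at about 28 s of the 96 s allowed; the interface gives no verdict. The bottle, cone and tin were placed in that order, then the green spool was put on the tin lid.

Last check from the scene and top cameras, in the block's axes:

| Thing | Measured | Target |
|---|---|---|
| Tin | x +91 mm, y −3 mm | x +89.5 mm, y 0 |
| Cone | x −72 mm, y 0 to +1 mm | x −75.5 mm, y 0 |
| Bottle | x −2 mm, y −108 to −110 mm | x 0, y −109 mm (dish side) |
| Spool | about 2–3 mm from the tin's axis, top at 65–67 mm | within 12 mm of the axis |

- **Left in place:** The block and dish measured within about 2 mm of where they started. The felt stick and ring clamp look unmoved in the pictures; I did not measure them again. The gripper was open and clear of everything.
- **First bottle grasp missed:** The reported tool height is about 37 mm lower than what the cameras show. Because of that, the first try closed lightly on the bottle's nozzle. The bottle did not move noticeably, and I allowed for the offset in every later grasp.
- **Small disagreements:** The two cameras differ by 2–5 mm in y. The tin's grip width read 54.6 mm against the stated 57 mm. Neither affected the result.

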